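# Load the seed mill and hold its crusher head home

## Robot

A 6-joint arm with a two-finger parallel gripper is mounted at the origin on the work surface. World frame = base frame: x ahead of the robot, y to its left, z up, the work surface at z = 0. Lengths are in m, angles in rad, forces in N, time in s.
With the tool pointing down it reaches from about 0.35 to 0.975 m from the base axis. Payload 4.9 kg.
Tool frame: the origin (TCP) lies at the very end of the fingers, on their centre line; the grasp point (between the pads) lies manip.grip_point_offset behind it (manip.grip_point_offset is the distance from the TCP to the grasp point, in m); z points along the fingers, y is the direction in which the jaws open and shut (so a half turn about z gives the same grasp; the last joint's range is limited). The gripper opens to 85 mm and grips with 20 to 120 N. Pads are 22 mm wide; open, the fingers measure 114 mm over their backs; the gripper's body (76 mm by 85 mm) begins 54 mm behind the grasp point. The pads swing forward as they close: fully open they stand 13 mm farther back than shut.
Start: joints at [1.057, 0.053, 1.613, -0, 1.476, -0.119], TCP at [0.24, 0.577, 0.231] pointing down, gripper open.
Joint ranges: [-3.01, 3.01], [-1.01, 2.22], [0.06, 2.58], [-1.02, 4.17], [0.09, 2.62], [-3.14, 3.14]. Speed limits (rad/s): [2.57, 2.57, 3.14, 3.14, 3.14, 3.14].

## Interface

Orientations are given as a unit quaternion [w, x, y, z].
In Python, from plant import status, grab_frame, camera_params, ticket, boxes_of, outline_of, manip gives the robot as it stands. The module is installed in compiled form; this text tells all that it offers.
- The arm moves only by the tool play_rows, never from a script. Its argument "deltas" is a list of rows, each a list of 2 entries, a list of its own where there are three numbers: the shift along the world's x, y, z in m, then the turn about the world's z in rad. A call has 1 to 5 rows; each row is the pose to reach, as a shift and turn from the pose commanded when the call began; what a row does not reach only later rows make up. A row lasts 1/8 s, in which the tool goes at most 62.5 mm and 10.7 degrees, less where a joint would pass 70% of its speed; a pose out of reach is approached as far as the arm can. A call with a gripper value outside its range is refused whole. "grip" is the opening, from -1 (shut) to 1 (fully open), set as the call begins (left out, the last holds). The fingers move at their own pace and stop on an object; the grip force is fixed at half the most. Time passes only in rows, so rows that repeat a pose let the fingers close. It gives the time, the measured TCP pose, the force and the opening at its end, in the units of the state.
- status.state(): the state, without advancing time (a new reading comes with each control period).
- grab_frame(name): name is "scene" or "top" or "wrist"; returns (picture, depth): 480x640x3 uint8, blue, green, red; 480x640 float32, m along the optical axis (not along the pixel's ray), 0 where there is no reading.
- camera_params(name): a dict with "mtx" (3x3 intrinsics, pixels), "world_from_camera" (4x4, takes a point from camera to world coordinates). Camera axes: x right, y up, looking along -z (the intrinsics and any distortion apply to the point x, -y, -z); pixel columns grow to the right and rows downward; lengths in m; the calibration is good to about 2 mm. A picture is of the moment at which its call begins: read the wrist's pose just before it. camera_params takes no time and is no camera call; for the wrist camera it gives the pose at the moment of the call.
- ticket.job_done(): hands the job in, once; it reports no verdict.
Trained networks look in the newest picture that a camera, given by its name, has taken for a name from the list of things; names that differ only in an ending like _2 or _b are one class to them, and where a whole thing is asked for, a point or a joint stands for the part that bears it (a point fixed in the world has none). Each returns a list of dicts, best first, with "confidence" (0 to 1); they miss things now and then, are a little off and sometimes report something else, mostly with a low value. They report only what shows in the picture. A call takes as long as a camera call. They do not tell look-alikes from the thing itself.
- boxes_of(camera, name): "box" ([left, top, right, bottom] in pixels, round what is visible of it).
- outline_of(camera, name): "region" (480x640 bool, what is visible of it) and "box" ([left, top, right, bottom] in pixels, round what is visible of it).
The state is a dict: "time": time; "joint_pos": joint angles; "joint_vel": joint speeds; "joint_efforts": joint torques, N m; "tool_pos": TCP position; "tool_rot": TCP orientation; "contact_force": force on the tool from outside, world axes, zero at the start; "ft_torque": the same for the moment, N m; "gripper_width": opening from 0.0 (shut) to 1.0 (fully open).
Only numpy, scipy, OpenCV 4.12 (cv2) and the standard library are available. Lean on these libraries where they do the work, as an engineer would, in place of code of your own. Each camera call takes 0.05 s, during which the arm holds its last target.

## Task

Drop one nutmeg into each of the two round pockets of the seed mill. Then lift the crusher head out of its wooden stand by its handle, turn it until its four splines mesh with the cross-shaped drive socket in the middle of the mill, slide it fully home so that its disc lies flat on the mill's deck, and keep it pressed down against the spring: finish while still holding it there. Leave the jar, the cup and the brass weight where they are.

Things in the scene. Friction and masses are not known exactly. Their poses are not given: they have to be found in the camera images.
- mill: seed mill, fixed to the counter: green housing with a white deck on top, 150 (its x) x 130 (its y) x 90 mm high; origin at the centre of its underside, z up. Deck top 90 mm above the counter. Its yaw varies by up to 0.5 rad either way. The two pockets lie on its x axis.
- socket (a point): middle of the mouth of the brass drive socket, on the mill's axis at deck height; axes as the mill's. The socket is a cross of two slots along the mill's x and y, each 12 mm wide and 28 mm long, 45 mm deep, so the head fits in any of four quarter-turn positions. The sprung plunger stands in it.
- pocket_a (a point): middle of the mouth of one round pocket, at deck height, 42 mm from the mill's axis towards its -x; 38 mm across, 45 mm deep
- pocket_b (a point): the same pocket on the mill's +x side, 42 mm from its axis
- plunger (a joint): orange spring plunger in the bottom of the drive socket, m pushed down: 0 free, 0.008 when the head is fully home, 0.012 at its stop. Pushing takes 6 N at first, 10.8 N at 0.008; when let go it lifts the head some 8 mm again.
- plunger_top (a point): top of the plunger (10 mm across), on the mill's axis, 30 mm below the deck while free
- stand: wooden stand, fixed, 90 x 90 x 55 mm high, origin at the centre of its underside; a 34 mm hole in its top, 45 mm deep, holds the stem of the crusher head. It is on the left or the right of the mill.
- head: crusher head, about 0.3 kg, upright in the stand, yaw within 0.75 rad either way: steel disc 124 mm across, 6 mm thick; black handle bar on top (50 mm along its x, 18 mm along its y, from 6 to 51 mm above the origin); splined stem below. Origin on the axis at the disc's underside, z up; 55 mm above the counter in the stand. At home the origin lies at socket.
- key_tip (a point): lower end of the brass splined stem, on its axis, 38 mm below the head's origin. The stem is a cross of two blades along the head's x and y, each 24 mm long and 8 mm thick, the last 5 mm reduced to 20 x 5 mm.
- board: white ceramic board, fixed, 170 (its x) x 90 x 10 mm high, origin at the centre of its underside; the two nutmegs stand on it. It is on the other side of the mill from the stand.
- nut1_center (a point): centre of a brown nutmeg, egg-shaped, 26 mm across and 30 mm tall, about 20 g, standing on end on the board (centre 25 mm above the counter)
- nut2_center (a point): centre of the other nutmeg, the same; the two stand 75 to 125 mm apart along the board's x
- jar: bystander: amber glass jar with a red lid, 72 mm across, 110 mm high, origin at the centre of its underside
- cup: bystander: blue tea cup, 72 mm across, 70 mm high, origin at the centre of its underside
- weight: bystander: brass scale weight, 36 mm across, 50 mm high, origin at the centre of its underside
There are look-alikes about, which are no part of the job. Leave any turquoise look-alike of the part that bears nut2_center alone. Leave any blue look-alike of the head alone.

How it is judged:
By the outcome, as a careful person would: the job done as asked, in the order asked, and still so for the second after the job is handed in, while the arm keeps its last pose, push and grip.
It also fails if it takes over 61 s, if anything falls off the work surface, if the arm or the gripper's body presses on something with over 40 N, if the wrist force passes 120 N, or if a joint passes its speed limit or range.

## Working session

There is one attempt and no reset: what is moved stays moved. The work goes in short steps, Python scripts to look and compute and a tool call to move; the robot and the scene stay as the last step left them, time stands still between calls to the robot, and variables do not carry over. Pictures are saved under pics/ and viewed, and the job is handed in when it is done.

Besides the shell and the picture viewer there is one more tool, called in YAML: its name, and indented under it one key for each argument. play_rows: Moves the arm, as the interface text tells. Its arguments: {"type":"object","properties":{"deltas":{"type":"array"},"grip":{"type":"number"}},"required":["deltas"]}

```bash
mkdir -p pics
cat > h.py <<'E'
import numpy as np, cv2
from plant import status, grab_frame, camera_params, ticket, boxes_of, outline_of, manip
def world(cam,depth,us,vs,P=None):
    P=P or camera_params(cam); K=np.array(P["mtx"]);T=np.array(P["world_from_camera"])
    us=np.asarray(us);vs=np.asarray(vs);d=depth[vs,us]
    c=np.stack([(us-K[0,2])/K[0,0]*d,-(vs-K[1,2])/K[1,1]*d,-d,np.ones_like(d)],-1)
    return (c@T.T)[...,:3]
def proj(cam,p,P=None):
    P=P or camera_params(cam); K=np.array(P["mtx"]);T=np.linalg.inv(np.array(P["world_from_camera"]))
    c=T[:3,:3]@np.asarray(p)+T[:3,3]
    return K[0,0]*c[0]/-c[2]+K[0,2], K[1,1]*c[1]/c[2]+K[1,2]
E
python3 - <<'E'
from h import *
s=status.state();print(s); print([ (k,getattr(manip,k)) for k in dir(manip) if k[0]!='_'])
for n in("top","scene"):
    im,d=grab_frame(n);cv2.imwrite(f"pics/{n}0.png",im);np.save(f"{n}0.npy",d)
    print(n,camera_params(n))
    for o in("mill","stand","head","board","nut1_center","jar","cup","weight"):
        print(o,[(round(b["confidence"],2),np.round(b["box"]).tolist()) for b in boxes_of(n,o)])
E
```

```text
{'time': 0.0, 'joint_pos': array([ 1.05699482e+00,  5.33459729e-02,  1.61429802e+00,  1.55321029e-05,
        1.47602783e+00, -1.19020610e-01]), 'joint_vel': array([-1.57789887e-04, -3.28688076e-04, -3.84753249e-04, -1.95191115e-03,
        2.19603004e-03, -7.31465771e-06]), 'joint_efforts': array([ 3.39170847e-04, -3.93660235e+01, -3.70183825e+01, -1.05793240e-04,
        6.68768131e-03, -2.85166003e-06]), 'tool_pos': array([0.24007342, 0.57636818, 0.23006738]), 'tool_rot': array([-3.30822355e-04,  1.96111745e-01,  9.80581003e-01, -9.85574944e-04]), 'contact_force': array([-0.69333444, -0.37272894, -0.30266566]), 'ft_torque': array([-0.03889692, -0.01060395, -0.00665322]), 'gripper_width': 0.9993736509837507}
[('IKError', <class 'plant.IKError'>), ('grip_point_offset', 0.0187)]
top {'mtx': array([[459.47043701,   0.        , 316.63289004],
       [  0.        , 459.47043701, 235.74608281],
       [  0.        ,   0.        ,   1.        ]]), 'world_from_camera': array([[ 0.0270076 ,  0.9925044 , -0.11918725,  0.50664112],
       [-0.9995844 ,  0.02801598,  0.00679269,  0.02466195],

[... 882 characters left out ...]
5, -0.30692448,  0.4278632 ,  1.0155445 ],
       [ 0.52622624, -0.46611543,  0.71121189,  0.67346503],
       [-0.0188547 ,  0.82977935,  0.55777301,  0.59965682],
       [ 0.        ,  0.        ,  0.        ,  1.        ]])}
mill [(0.7, [315.0, 204.0, 413.0, 286.0])]
stand [(0.86, [274.0, 180.0, 318.0, 205.0])]
head [(0.62, [274.0, 155.0, 314.0, 188.0]), (0.57, [214.0, 178.0, 262.0, 214.0]), (0.53, [300.0, 274.0, 340.0, 349.0])]
board [(0.84, [403.0, 298.0, 513.0, 349.0])]
nut1_center [(0.73, [403.0, 298.0, 512.0, 348.0]), (0.71, [475.0, 303.0, 491.0, 322.0])]
jar [(0.94, [299.0, 275.0, 342.0, 346.0])]
cup [(0.79, [203.0, 220.0, 238.0, 263.0])]
weight [(0.8, [265.0, 263.0, 291.0, 296.0])]
```

View pics/top0.png

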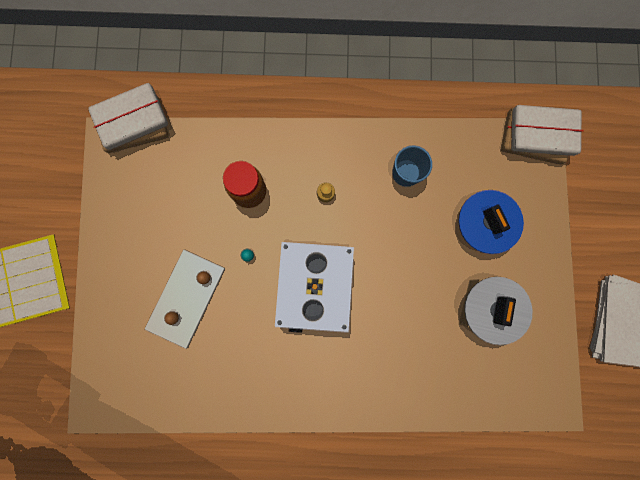

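View pics/scene0.png

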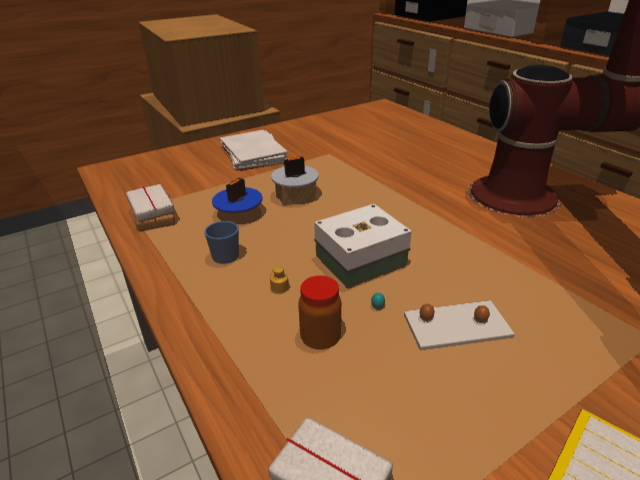

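Scene contents, in top-view pixels:
- The two brown nutmegs on the white board are at (203,278) and (171,318). The turquoise look-alike at (247,256) stands off the board.
- The steel head, which is the one meant, is at (498,312). The blue look-alike is at (490,222).
- The mill is at (315,287).

Next I'll confirm these in an enlarged crop and measure.

Run:
```python
from h import *
im=cv2.imread("pics/top0.png");d=np.load("top0.npy");P=camera_params("top")
a=cv2.resize(im[235:355,140:270],None,fx=3,fy=3,interpolation=cv2.INTER_CUBIC)
b=cv2.resize(im[235:355,445:545],None,fx=3,fy=3,interpolation=cv2.INTER_CUBIC)
cv2.imwrite("pics/crop0.png",np.hstack([a,b]))
vv,uu=np.mgrid[0:480,0:640]
W=world("top",d,uu,vv,P)
hsv=cv2.cvtColor(im,cv2.COLOR_BGR2HSV)
# nuts
for (u,v) in((203,278),(171,318),(247,256)):
    m=(abs(uu-u)<14)&(abs(vv-v)<14)&(W[...,2]>.018)&(W[...,2]<.06)&(d>0)&(hsv[...,1]>100)
    w=W[m];print("nut",m.sum(),w.mean(0).round(4),w.min(0).round(4),w.max(0).round(4))
    # circle fit at sphere: least squares ellipsoid w/ known radii
    from scipy.optimize import least_squares
    f=lambda p:np.sqrt(((w[:,:2]-p[:2])**2).sum(1)/.013**2+(w[:,2]-.025-p[2])**2/.015**2)-1
    r=least_squares(f,[*w[:,:2].mean(0),0],loss="soft_l1",f_scale=.1);print(r.x.round(4))
# mill deck
m=(abs(uu-315)<60)&(abs(vv-287)<65)&(abs(W[...,2]-.09)<.006)&(d>0)
w=W[m];print("deck",m.sum(),w[:,2].mean());r=cv2.minAreaRect((w[:,:2]*1000).astype(np.float32));print(r)
# board
m=(uu>130)&(uu<240)&(vv>235)&(vv<360)&(hsv[...,1]<60)&(hsv[...,2]>120);w=W[m];print("board",cv2.minAreaRect((w[:,:2]*1000).astype(np.float32)),w[:,2].mean())
# head
for u,v in((498,312),(490,222)):
    m=(abs(uu-u)<45)&(abs(vv-v)<45)&(abs(W[...,2]-.061)<.006);w=W[m]
    c,rad=cv2.minEnclosingCircle((w[:,:2]*1000).astype(np.float32));print("disc",m.sum(),c,rad,w[:,2].mean())
    m=(abs(uu-u)<30)&(abs(vv-v)<30)&(W[...,2]>.098)&(W[...,2]<.125);w=W[m]
    print("handle",m.sum(),cv2.minAreaRect((w[:,:2]*1000).astype(np.float32)),w.mean(0))
```

```text
nut 125 [0.5261 0.2315 0.0362] [0.5156 0.2216 0.0238] [0.5369 0.2428 0.0425]
[0.5274 0.2344 0.001 ]
nut 139 [0.4494 0.2868 0.0357] [0.4373 0.2768 0.024 ] [0.46   0.2985 0.0435]
[0.4496 0.2904 0.0008]
nut 111 [0.5721 0.1523 0.0272] [0.5621 0.1423 0.0188] [0.5833 0.1636 0.0334]
[ 0.5736  0.154  -0.0088]
deck 5334 0.09048240164145599
((515.349609375, 21.0091552734375), (129.97564697265625, 150.1361083984375), 87.36463928222656)
board ((461.2383117675781, 186.20065307617188), (285.0982360839844, 177.0413818359375), 73.85918426513672) 0.013698568039403556
disc 3078 (482.54193115234375, -317.3067626953125) 63.24533462524414 0.06175411788786421
handle 333 ((481.41302490234375, -316.9788513183594), (18.960308074951172, 49.98713684082031), 77.91023254394531) [ 0.48129956 -0.31595288  0.10593697]
disc 71 (645.6221923828125, -308.1244201660156) 24.60161590576172 0.061329805703139305
handle 0 ((0.0, 0.0), (0.0, 0.0), 0.0) [nan nan nan]<stdin>:27: RuntimeWarning: Mean of empty slice.
  ret = um.true_divide(
```

View pics/crop0.png

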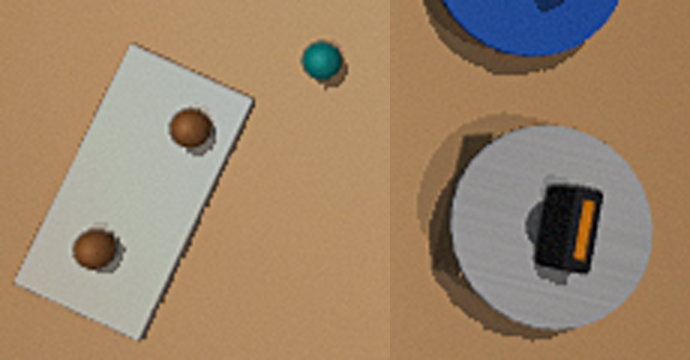

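Enlarged crop: the two brown nuts on the white board and the steel disc head with its black handle are the ones meant. The turquoise nut and blue head stay untouched. I'll move over the nearer nut.

play_rows:
  deltas:
    - [[0.035, -0.048, -0.015], 0]
    - [[0.07, -0.096, -0.03], 0]
    - [[0.105, -0.144, -0.045], 0]
    - [[0.14, -0.192, -0.06], 0]
    - [[0.175, -0.24, -0.075], 0]
  grip: 1

```text
time: 1.52
tool_pos: [0.4163, 0.3353, 0.1562]
tool_rot: [0.0, 0.196, 0.981, 0.0]
contact_force: [1.3, -0.0, 0.0]
gripper_width: 0.998
```

play_rows:
  deltas:
    - [[0.034, -0.048, -0.016], 0]
    - [[0.034, -0.048, -0.016], 0]
    - [[0.034, -0.048, -0.016], 0]

```text
time: 1.9
tool_pos: [0.4494, 0.2891, 0.1405]
tool_rot: [-0.0, 0.196, 0.981, 0.0]
contact_force: [-0.6, -0.4, 0.4]
gripper_width: 1.001
```

Run:
```python
from h import *
s=status.state();print(s["time"],s["tool_pos"],s["tool_rot"],s["contact_force"])
P=camera_params("wrist");print(P)
im,d=grab_frame("wrist");cv2.imwrite("pics/w1.png",im);np.save("w1.npy",d)
for b in outline_of("wrist","nut1_center"):
    m=b["region"];v,u=np.nonzero(m&(d>0));w=world("wrist",d,u,v,P);print(b["confidence"],b["box"],w.mean(0),np.percentile(w,[1,99],axis=0))
```

```text
1.9 [0.44939778 0.28910788 0.14052242] [-7.84732025e-05  1.96398966e-01  9.80524029e-01  2.61977234e-04] [-0.59764736 -0.35296137  0.39550568]
{'mtx': array([[401.78154866,   0.        , 321.5141544 ],
       [  0.        , 401.78154866, 238.62317779],
       [  0.        ,   0.        ,   1.        ]]), 'world_from_camera': array([[ 3.85457529e-01, -8.82681873e-01, -2.68877674e-01,
         3.80384967e-01],
       [ 9.22725443e-01,  3.68887465e-01,  1.11802482e-01,
         3.17663273e-01],
       [ 4.99579089e-04, -2.91195379e-01,  9.56663474e-01,
         2.82117504e-01],
       [ 0.00000000e+00,  0.00000000e+00,  0.00000000e+00,
         1.00000000e+00]])}
0.86 [303.0, 207.7, 343.4, 249.0] [0.44418481 0.2920707  0.03407967] [[0.43421834 0.27960854 0.00920699]
 [0.4567999  0.30324706 0.03969931]]
```

View pics/w1.png

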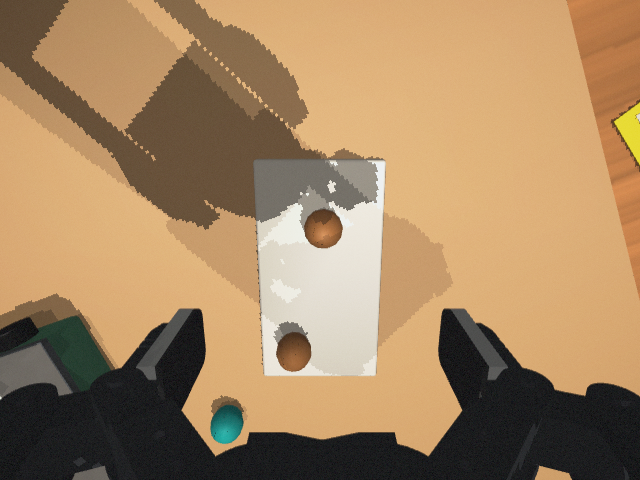

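Wrist view: one brown nut is at (324,229), the other at (294,351), and the turquoise one is apart at (227,424). I'll fit the nut positions in this view.

Run:
```python
from h import *
from scipy.optimize import least_squares
im=cv2.imread("pics/w1.png");d=np.load("w1.npy");P=camera_params("wrist")
vv,uu=np.mgrid[0:480,0:640];W=world("wrist",d,uu,vv,P)
for u,v in((324,229),(294,351)):
    m=(abs(uu-u)<26)&(abs(vv-v)<26)&(W[...,2]>.016)&(d>0);w=W[m]
    f=lambda p:np.sqrt(((w[:,:2]-p[:2])**2).sum(1)/.013**2+(w[:,2]-.025-p[2])**2/.015**2)-1
    r=least_squares(f,[*w[:,:2].mean(0),0],loss="soft_l1",f_scale=.05);print(m.sum(),r.x.round(4),r.cost)
```

```text
1177 [ 4.466e-01  2.920e-01 -1.000e-04] 0.6633618582391431
1072 [ 5.246e-01  2.362e-01 -1.000e-04] 0.6593171155244033
```

play_rows:
  deltas:
    - [[-0.001, 0.002, -0.06], 0]
    - [[-0.001, 0.002, -0.1], 0]
    - [[-0.001, 0.002, -0.127], 0]
    - [[-0.001, 0.002, -0.127], 0]

```text
time: 2.5
tool_pos: [0.4459, 0.2912, 0.0113]
tool_rot: [-0.002, 0.195, 0.981, -0.001]
contact_force: [0.3, 0.3, 0.6]
gripper_width: 0.999
```

play_rows:
  deltas:
    - [[0, 0, 0], 0]
    - [[0, 0, 0], 0]
    - [[0, 0, 0], 0]
    - [[0, 0, 0], 0]
  grip: -1

```text
time: 3.0
tool_pos: [0.4492, 0.2913, 0.0147]
tool_rot: [0.001, 0.196, 0.981, 0.001]
contact_force: [-0.8, -0.1, 5.2]
gripper_width: 0.264
```

play_rows:
  deltas:
    - [[0, 0, 0], 0]
    - [[0, 0, 0.01], 0]
    - [[0, 0, 0.05], 0]
    - [[0, 0, 0.1], 0]
    - [[0, 0, 0.13], 0]

```text
time: 3.62
tool_pos: [0.4493, 0.2913, 0.1466]
tool_rot: [0.002, 0.196, 0.981, 0.001]
contact_force: [0.6, 0.4, -0.9]
gripper_width: 0.268
```

Run:
```python
from h import *
s=status.state();print(s["time"],s["tool_pos"],s["gripper_width"],s["contact_force"])
im,d=grab_frame("wrist");cv2.imwrite("pics/w2.png",im)
```

```text
3.625 [0.44932754 0.29127464 0.14663643] 0.26761527281729935 [ 0.64855916  0.39518223 -0.87437328]
```

View pics/w2.png

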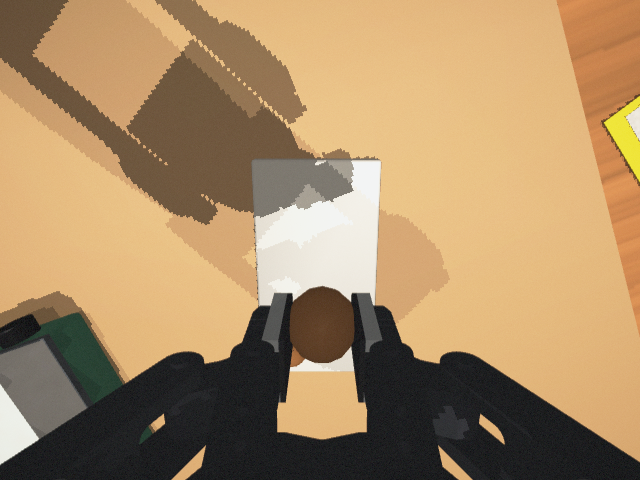

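Held: the nut is at (322,325) between the pads. Moving towards the mill, with a look at the deck on the way.

play_rows:
  deltas:
    - [[0.0, -0.05, 0.03], 0]
    - [[0.0, -0.1, 0.06], 0]
    - [[0.0, -0.15, 0.06], 0]
    - [[0.0, -0.2, 0.06], 0]
    - [[0.0, -0.23, 0.06], 0]

```text
time: 4.3
tool_pos: [0.4479, 0.0589, 0.203]
tool_rot: [0.0, 0.197, 0.98, -0.0]
contact_force: [0.4, -0.9, -0.5]
gripper_width: 0.268
```

play_rows:
  deltas:
    - [[0, 0, 0], 0]

```text
time: 4.42
tool_pos: [0.4481, 0.0594, 0.2029]
tool_rot: [-0.0, 0.198, 0.98, -0.0]
contact_force: [-0.3, 0.3, -0.1]
gripper_width: 0.267
```

```bash
cat >> h.py <<'E'
def mill(cam,im,d,P):
    vv,uu=np.mgrid[0:480,0:640];W=world(cam,d,uu,vv,P)
    m=(abs(W[...,2]-.09)<.008)&(d>0)&(np.hypot(W[...,0]-.515,W[...,1]-.021)<.11)
    hsv=cv2.cvtColor(im,cv2.COLOR_BGR2HSV)
    w=W[m];print("deck n",m.sum(),"z",np.median(w[:,2]));print(cv2.minAreaRect((w[:,:2]*1000).astype(np.float32)))
    return W,m
def ortho(im,cam,P,z,cx,cy,half=.09,s=0.00025):
    n=int(2*half/s);K=np.array(P["mtx"]);T=np.linalg.inv(np.array(P["world_from_camera"]))
    a=np.arange(n)*s-half
    # rows: x decreasing, cols: y decreasing
    X,Y=np.meshgrid(cx-a,cy-a,indexing='ij')
    p=np.stack([X,Y,np.full_like(X,z),np.ones_like(X)],-1)@T.T
    u=K[0,0]*p[...,0]/-p[...,2]+K[0,2];v=K[1,1]*p[...,1]/p[...,2]+K[1,2]
    return cv2.remap(im,u.astype(np.float32),v.astype(np.float32),cv2.INTER_LINEAR)
E
python3 - <<'E'
from h import *
s=status.state();print(s["time"],s["tool_pos"],s["gripper_width"],s["contact_force"])
P=camera_params("wrist");im,d=grab_frame("wrist");cv2.imwrite("pics/w3.png",im);np.save("w3.npy",d);np.save("w3P.npy",P["world_from_camera"])
W,m=mill("wrist",im,d,P)
cv2.imwrite("pics/o3.png",ortho(im,"wrist",P,.09,.515,.021,s=.0003))
t=cv2.imread("pics/top0.png");cv2.imwrite("pics/o0.png",ortho(t,"top",camera_params("top"),.09,.515,.021,s=.0003))
cv2.imwrite("pics/o.png",np.hstack([cv2.resize(cv2.imread(f"pics/{n}.png"),(390,390)) for n in("o0","o3")]))
E
```

```text
4.425 [0.44814037 0.05940583 0.20294609] 0.2672155358227911 [-0.27418305  0.28447926 -0.08627002]
deck n 16050 z 0.08884651821266604
((513.2509765625, 21.48563003540039), (130.827880859375, 151.2123260498047), 87.47760772705078)
```

View pics/w3.png

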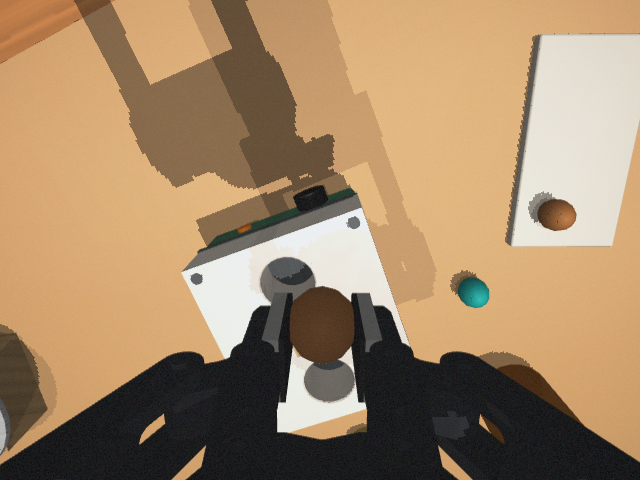

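View pics/o.png

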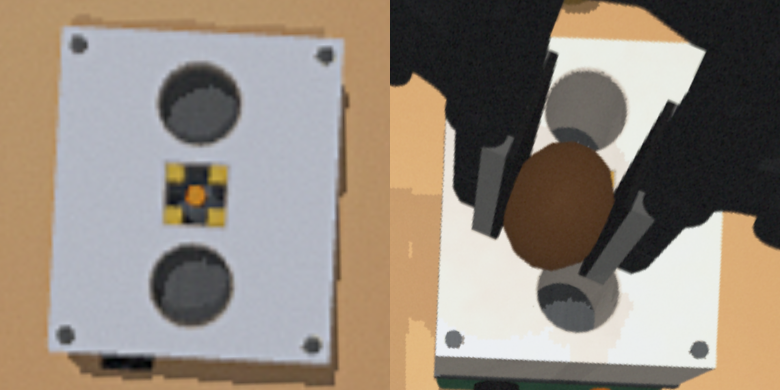

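play_rows:
  deltas:
    - [[0.025, -0.037, -0.04], 0]
    - [[0.025, -0.037, -0.08], 0]
    - [[0.025, -0.037, -0.107], 0]
    - [[0.025, -0.037, -0.107], 0]
    - [[0.025, -0.037, -0.107], 0]

```text
time: 5.1
tool_pos: [0.4742, 0.0246, 0.0975]
tool_rot: [0.001, 0.196, 0.981, 0.0]
contact_force: [0.5, 0.8, 0.1]
gripper_width: 0.264
```

play_rows:
  deltas:
    - [[-0.001, -0.0015, -0.002], 0]
    - [[-0.001, -0.0015, -0.002], 0]

```text
time: 5.35
tool_pos: [0.473, 0.0224, 0.0953]
tool_rot: [0.001, 0.196, 0.981, 0.0]
contact_force: [0.3, -0.4, -0.7]
gripper_width: 0.272
```

play_rows:
  deltas:
    - [[0, 0, 0], 0]
    - [[0, 0, 0], 0]
    - [[0, 0, 0.03], 0]
    - [[0, 0, 0.07], 0]
    - [[0, 0.04, 0.11], 0]
  grip: 1

```text
time: 5.98
tool_pos: [0.4724, 0.0614, 0.2055]
tool_rot: [0.0, 0.198, 0.98, -0.0]
contact_force: [0.3, 0.5, 0.5]
gripper_width: 1.001
```

play_rows:
  deltas:
    - [[0.01, 0.04, 0], 0]
    - [[0.02, 0.1, -0.02], 0]
    - [[0.053, 0.173, -0.05], 0]
    - [[0.053, 0.173, -0.08], 0]
    - [[0.053, 0.173, -0.08], 0]

```text
time: 6.6
tool_pos: [0.523, 0.2359, 0.1202]
tool_rot: [-0.003, 0.195, 0.981, -0.002]
contact_force: [-0.9, -0.8, -0.5]
gripper_width: 1.003
```

Run:
```python
from h import *
s=status.state();print(s["time"],s["tool_pos"],s["gripper_width"],s["contact_force"])
im,d=grab_frame("top")
cv2.imwrite("pics/t4.png",cv2.resize(im[200:400,100:400],None,fx=2.5,fy=2.5))
P=camera_params("wrist");im,d=grab_frame("wrist");cv2.imwrite("pics/w4.png",im)
```

```text
6.6 [0.52298147 0.23592917 0.12017596] 1.0034222147354646 [-0.87172395 -0.83339396 -0.47249378]
```

View pics/t4.png

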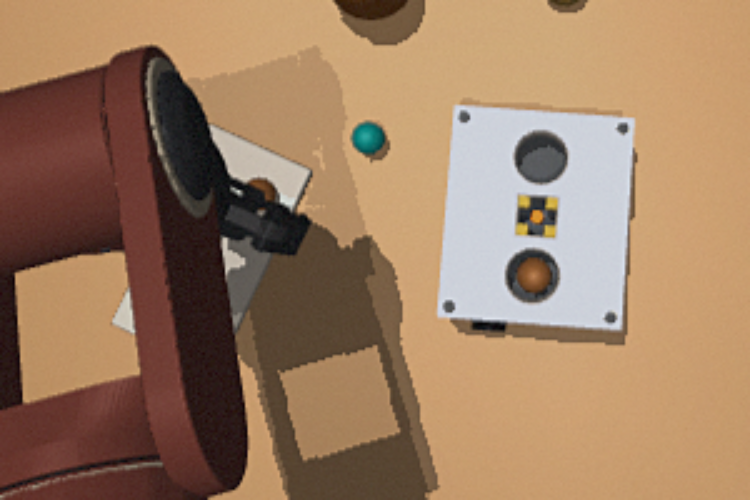

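View pics/w4.png

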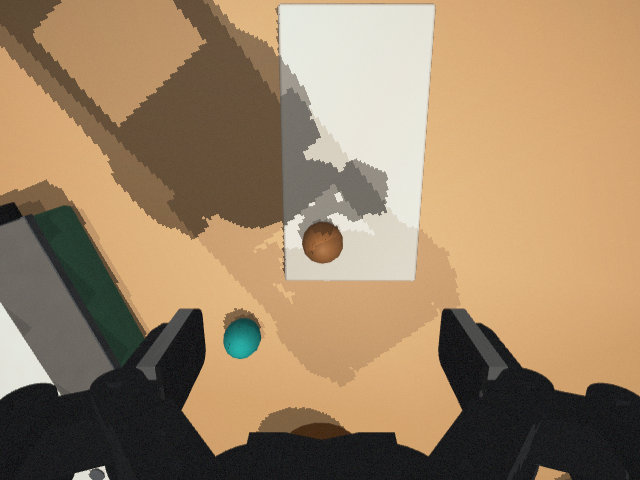

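The first nut is in pocket_a, at crop (533,275). The second brown nut is centred ahead, at wrist (322,243), with the turquoise one clear of the fingers.

play_rows:
  deltas:
    - [[0.001, 0, -0.05], 0]
    - [[0.001, 0, -0.09], 0]
    - [[0.001, 0, -0.111], 0]
    - [[0.001, 0, -0.111], 0]

```text
time: 7.2
tool_pos: [0.5261, 0.2347, 0.0132]
tool_rot: [-0.001, 0.197, 0.98, -0.0]
contact_force: [0.0, 0.4, 0.1]
gripper_width: 1.003
```

play_rows:
  deltas:
    - [[0, 0, 0], 0]
    - [[0, 0, 0], 0]
    - [[0, 0, 0], 0]
    - [[0, 0, 0], 0]
    - [[0, 0, 0], 0]
  grip: -1

```text
time: 7.82
tool_pos: [0.5272, 0.2357, 0.0145]
tool_rot: [0.001, 0.196, 0.981, 0.0]
contact_force: [-1.0, 0.6, 6.4]
gripper_width: 0.262
```

play_rows:
  deltas:
    - [[0, 0, 0.01], 0]
    - [[0, 0, 0.05], 0]
    - [[0, 0, 0.11], 0]
    - [[0, -0.04, 0.15], 0]
    - [[0.005, -0.1, 0.18], 0]

```text
time: 8.45
tool_pos: [0.5315, 0.1396, 0.1943]
tool_rot: [0.002, 0.195, 0.981, 0.001]
contact_force: [0.5, -0.9, 0.1]
gripper_width: 0.265
```

play_rows:
  deltas:
    - [[0.01, -0.05, 0], 0]
    - [[0.025, -0.115, 0], 0]
    - [[0.025, -0.115, 0], 0]

```text
time: 8.82
tool_pos: [0.5564, 0.0213, 0.1915]
tool_rot: [0.0, 0.199, 0.98, -0.0]
contact_force: [-0.9, 0.1, -0.4]
gripper_width: 0.263
```

Run:
```python
from h import *
s=status.state();print(s["time"],s["tool_pos"],s["gripper_width"],s["contact_force"])
P=camera_params("wrist");im,d=grab_frame("wrist");cv2.imwrite("pics/w5.png",im)
```

```text
8.825 [0.55638555 0.02130892 0.19151915] 0.2633814722412697 [-0.93730167  0.07581207 -0.39503308]
```

View pics/w5.png

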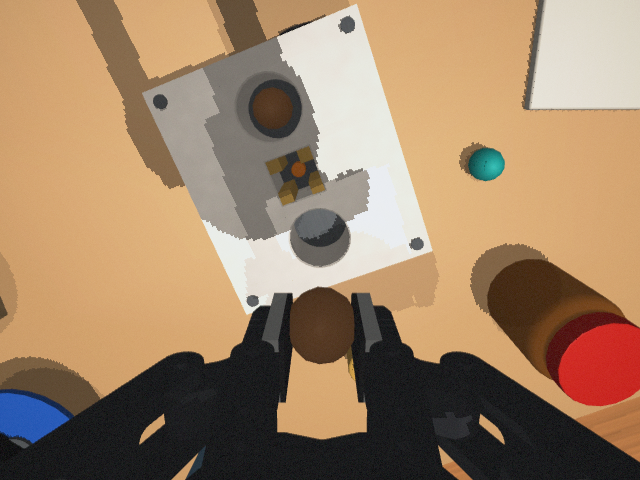

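play_rows:
  deltas:
    - [[0.001, -0.0015, -0.05], 0]
    - [[0.001, -0.0015, -0.09], 0]
    - [[0.001, -0.0015, -0.099], 0]
    - [[0.001, -0.0015, -0.099], 0]
    - [[0.001, -0.0015, -0.099], 0]

```text
time: 9.5
tool_pos: [0.5578, 0.0239, 0.0934]
tool_rot: [0.001, 0.196, 0.981, 0.0]
contact_force: [0.0, 0.5, 0.7]
gripper_width: 0.267
```

play_rows:
  deltas:
    - [[0, 0, 0], 0]
    - [[0, 0, 0], 0]
    - [[0, 0, 0.03], 0]
    - [[-0.01, -0.02, 0.08], -0.15]
    - [[-0.02, -0.06, 0.11], -0.3]
  grip: 1

```text
time: 10.12
tool_pos: [0.5378, -0.0368, 0.2053]
tool_rot: [0.002, 0.342, 0.94, 0.0]
contact_force: [1.0, -0.3, -0.6]
gripper_width: 0.999
```

play_rows:
  deltas:
    - [[-0.01, -0.055, 0], 0.12]
    - [[-0.022, -0.11, 0], 0.24]
    - [[-0.033, -0.165, 0], 0.36]
    - [[-0.045, -0.22, 0], 0.48]
    - [[-0.0555, -0.2755, 0], 0.483]

```text
time: 10.75
tool_pos: [0.4809, -0.3142, 0.2026]
tool_rot: [0.0, 0.105, 0.994, -0.0]
contact_force: [0.4, 0.6, 0.3]
gripper_width: 0.998
```

play_rows:
  deltas:
    - [[0, 0, 0], 0]
    - [[0, 0, 0], 0]

```text
time: 11.0
tool_pos: [0.4814, -0.3121, 0.2021]
tool_rot: [-0.0, 0.106, 0.994, 0.0]
contact_force: [0.0, 0.0, 0.4]
gripper_width: 1.003
```

Run:
```python
from h import *
s=status.state();print(s["time"],s["tool_pos"],s["tool_rot"],s["gripper_width"],s["contact_force"])
P=camera_params("wrist");im,d=grab_frame("wrist");cv2.imwrite("pics/w6.png",im)
t,dt=grab_frame("top");
cv2.imwrite("pics/t6.png",cv2.resize(t[200:400,240:540],None,fx=2.5,fy=2.5))
vv,uu=np.mgrid[0:480,0:640];W=world("wrist",d,uu,vv,P)
near=np.hypot(W[...,0]-.4815,W[...,1]+.3165)
for lo,hi,r in((.098,.115,.04),(.055,.067,.075)):
    m=(d>0)&(W[...,2]>lo)&(W[...,2]<hi)&(near<r);w=W[m];q=(w[:,:2]*1000).astype(np.float32)
    print(m.sum(),np.median(w[:,2]),cv2.minAreaRect(q),cv2.minEnclosingCircle(q))
Pt=camera_params("top")
W2,m2=mill("top",t,dt,Pt)
for x,y in((.472,.023),(.556,.019)):
  vv,uu=np.mgrid[0:480,0:640];m=(np.hypot(W2[...,0]-x,W2[...,1]-y)<.025)&(dt>0)&(W2[...,2]<.085);print(np.percentile(W2[m][:,2],[5,50,95]).round(3))
```

```text
11.0 [ 0.4814473  -0.31210539  0.20207426] [-5.34109245e-05  1.06016834e-01  9.94364278e-01  3.32624642e-04] 1.002512196835148 [0.03957852 0.0130095  0.35888257]
2180 0.10482593340015739 ((478.7194519042969, -317.111083984375), (17.985471725463867, 49.102500915527344), 78.5286865234375) ((478.9151916503906, -316.931884765625), 25.247915267944336)
19346 0.059924170298613355 ((479.1423645019531, -317.1987609863281), (122.94235229492188, 123.15934753417969), 7.327249526977539) ((479.911376953125, -316.3725280761719), 63.09027862548828)
deck n 5356 z 0.09041415295414135
((515.3771362304688, 20.933834075927734), (130.11260986328125, 150.36148071289062), 87.44786071777344)
[0.048 0.06  0.077]
[0.048 0.064 0.077]
```

View pics/w6.png

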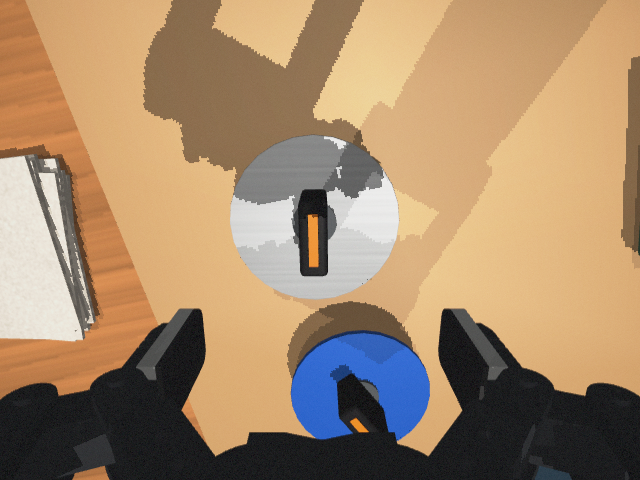

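View pics/t6.png

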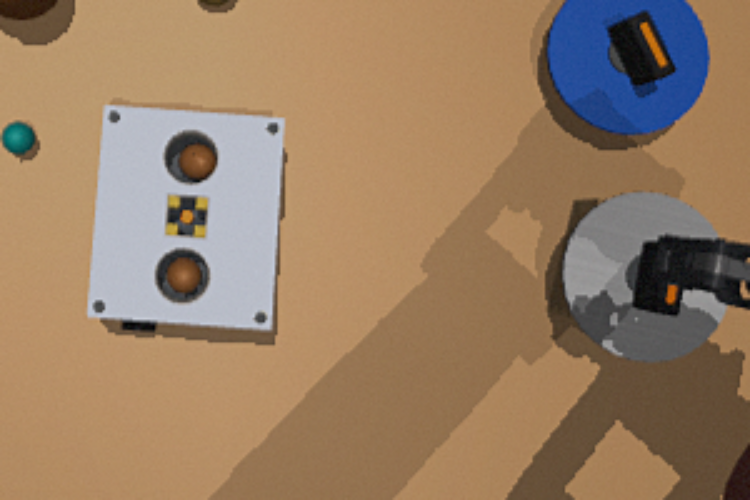

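Top crop: both nuts are in their pockets, at (197,160) and (184,275). The wrist view shows the steel head at (314,217), and the blue look-alike at (360,385) stays alone. The measured y differs from my bookkeeping, so I'll check how it settles.

play_rows:
  deltas:
    - [[0, 0, 0], 0]

```text
time: 11.22
tool_pos: [0.482, -0.3112, 0.2022]
tool_rot: [0.0, 0.105, 0.994, 0.0]
contact_force: [0.6, -0.6, -0.1]
gripper_width: 0.998
```

play_rows:
  deltas:
    - [[-0.0005, -0.005, -0.02], 0.01]
    - [[-0.0005, -0.005, -0.06], 0.01]
    - [[-0.0005, -0.005, -0.07], 0.01]
    - [[-0.0005, -0.005, -0.07], 0.01]

```text
time: 11.72
tool_pos: [0.4804, -0.3168, 0.1308]
tool_rot: [-0.001, 0.101, 0.995, 0.001]
contact_force: [-0.8, 0.0, 0.0]
gripper_width: 1.0
```

play_rows:
  deltas:
    - [[0, 0, 0], 0]

```text
time: 11.85
tool_pos: [0.4818, -0.318, 0.1337]
tool_rot: [0.001, 0.101, 0.995, -0.001]
contact_force: [-0.3, -0.4, 0.1]
gripper_width: 1.004
```

play_rows:
  deltas:
    - [[-0.001, 0.0005, -0.04], 0]
    - [[-0.001, 0.0005, -0.063], 0]
    - [[-0.001, 0.0005, -0.063], 0]
    - [[-0.001, 0.0005, -0.063], 0]

```text
time: 12.35
tool_pos: [0.4812, -0.3178, 0.0713]
tool_rot: [0.001, 0.101, 0.995, -0.001]
contact_force: [-0.4, -1.1, -0.0]
gripper_width: 1.0
```

play_rows:
  deltas:
    - [[0, 0, 0], 0]
    - [[0, 0, 0], 0]
    - [[0, 0, 0], 0]
    - [[0, 0, 0], 0]
    - [[0, 0, 0], 0]
  grip: -1

```text
time: 12.98
tool_pos: [0.4802, -0.3172, 0.0695]
tool_rot: [0.0, 0.101, 0.995, -0.0]
contact_force: [-0.4, -0.4, 1.5]
gripper_width: 0.203
```

play_rows:
  deltas:
    - [[0, 0, 0], 0]
    - [[0, 0, 0], 0]

```text
time: 13.22
tool_pos: [0.4802, -0.3172, 0.0695]
tool_rot: [0.0, 0.101, 0.995, -0.0]
contact_force: [0.0, -1.3, 2.9]
gripper_width: 0.203
```

play_rows:
  deltas:
    - [[0, 0, 0.02], 0]
    - [[0, 0, 0.05], 0]
    - [[0, 0, 0.09], 0]
    - [[0, 0, 0.12], 0]
    - [[0, 0, 0.12], 0]

```text
time: 13.85
tool_pos: [0.4814, -0.3177, 0.1928]
tool_rot: [0.003, 0.101, 0.995, -0.002]
contact_force: [0.3, -0.3, -2.9]
gripper_width: 0.202
```

play_rows:
  deltas:
    - [[0.007, 0.06, 0], 0.06]
    - [[0.014, 0.12, 0], 0.12]
    - [[0.02, 0.18, 0], 0.167]
    - [[0.026, 0.24, 0], 0.167]
    - [[0.03, 0.28, 0], 0.167]

```text
time: 14.48
tool_pos: [0.5084, -0.034, 0.1867]
tool_rot: [-0.002, 0.017, 1.0, 0.001]
contact_force: [1.0, -0.8, -3.5]
gripper_width: 0.199
```

play_rows:
  deltas:
    - [[0.004, 0.058, 0], 0]
    - [[0.004, 0.058, 0], 0]
    - [[0.004, 0.058, 0], 0]

```text
time: 14.85
tool_pos: [0.513, 0.0213, 0.1874]
tool_rot: [-0.002, 0.017, 1.0, -0.0]
contact_force: [-0.8, -0.6, -2.7]
gripper_width: 0.201
```

Run:
```python
from h import *
s=status.state();print(s["time"],s["tool_pos"],s["tool_rot"],s["gripper_width"],s["contact_force"])
t,dt=grab_frame("top");P=camera_params("wrist");im,d=grab_frame("wrist");cv2.imwrite("pics/w7.png",im);sc,_=grab_frame("scene")
cv2.imwrite("pics/t7.png",cv2.resize(t[200:400,200:440],None,fx=3,fy=3));cv2.imwrite("pics/s7.png",cv2.resize(sc[100:320,240:480],None,fx=2.6,fy=2.6))
np.save("t7.npy",dt);cv2.imwrite("pics/t7f.png",t);np.save("w7.npy",d)
for cam,dd,PP in(("top",dt,camera_params("top")),("wrist",d,P)):
    vv,uu=np.mgrid[0:480,0:640];W=world(cam,dd,uu,vv,PP)
    m=(dd>0)&(abs(W[...,2]-.178)<.012)&(np.hypot(W[...,0]-.515,W[...,1]-.021)<.08);w=W[m];print(cam,m.sum(),np.median(w[:,2]),cv2.minEnclosingCircle((w[:,:2]*1000).astype(np.float32)))
    # plane fit tilt
    A=np.c_[w[:,:2],np.ones(len(w))];r=np.linalg.lstsq(A,w[:,2],rcond=None)[0];print("tilt",r[:2])
```

```text
14.85 [0.51297486 0.02131866 0.18742223] [-1.50534081e-03  1.69389745e-02  9.99855389e-01 -7.74564833e-05] 0.2012116741234815 [-0.80745883 -0.58615299 -2.68053356]
top 36 0.1789758737956425 ((455.68450927734375, 26.31486701965332), 17.398509979248047)
tilt [ 0.11506209 -0.00135147]
wrist 41822 0.1782215650820324 ((512.7202758789062, 20.71344757080078), 62.14881896972656)
tilt [-0.00259753  0.00112875]
```

View pics/t7.png

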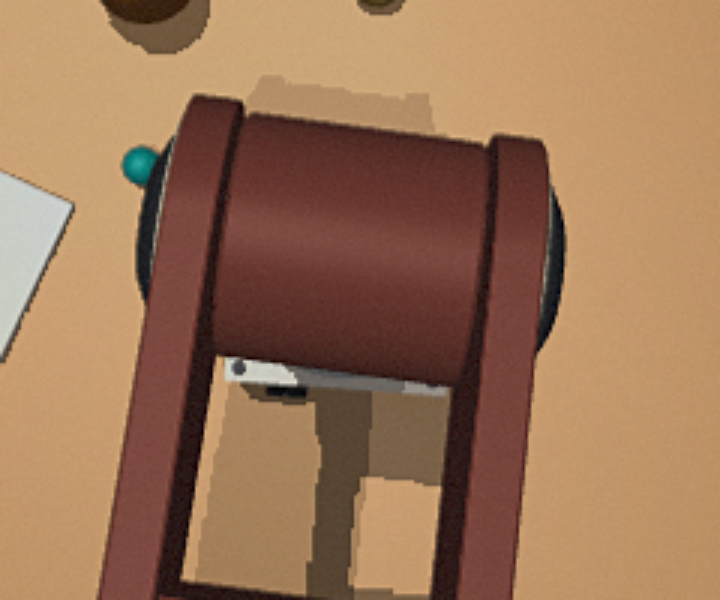

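View pics/w7.png

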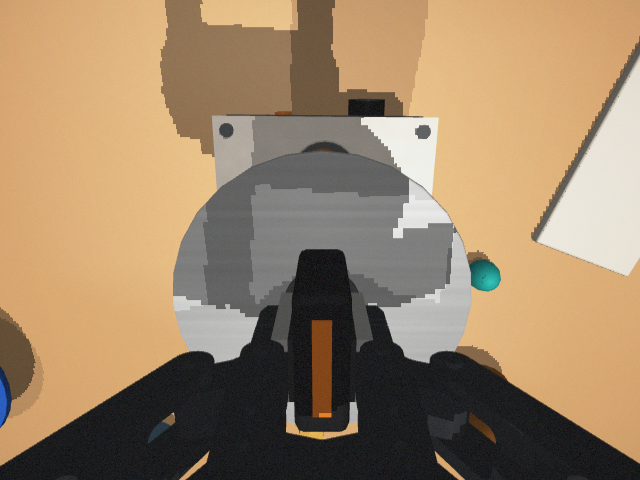

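View pics/s7.png

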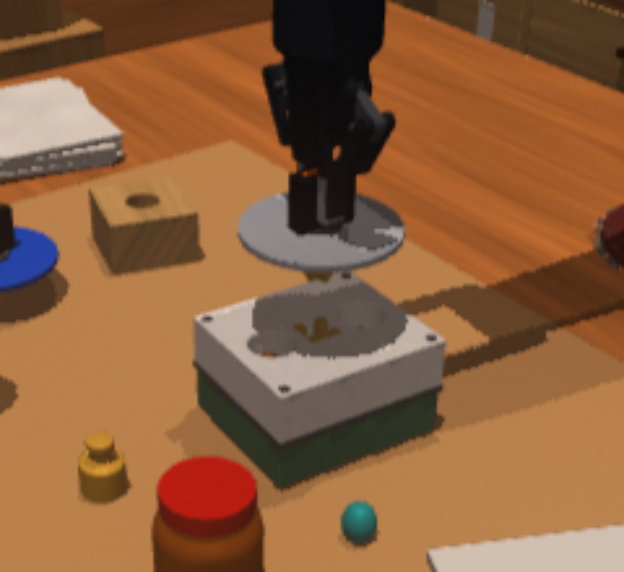

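The head is over the mill, and its stem points at the cross socket in the scene crop (socket near (318,328)). I'll measure the head against the mill in this same wrist picture.

Run:
```python
from h import *
im=cv2.imread("pics/w7.png");d=np.load("w7.npy");P=camera_params("wrist")
vv,uu=np.mgrid[0:480,0:640];W=world("wrist",d,uu,vv,P)
m=(d>0)&(abs(W[...,2]-.089)<.008)&(W[...,0]<.51)&(abs(W[...,1]-.02)<.09);w=W[m][:,:2];print(m.sum(),np.median(W[m][:,2]))
# front edge: per-column min x; side edges: per-x-bin y extremes
b=np.arange(-.03,.075,.004)
pts=np.array([[w[(w[:,1]>=a)&(w[:,1]<a+.004),0].min(),a+.002] for a in b if ((w[:,1]>=a)&(w[:,1]<a+.004)).sum()>5])
k=np.polyfit(pts[:,1],pts[:,0],1);print("front edge x=",k,"yaw",-np.arctan(k[0]))
for r in np.arange(.448,.476,.004):
    q=w[(w[:,0]>=r)&(w[:,0]<r+.004),1]
    if len(q)>10: print(r.round(3),q.min().round(4),q.max().round(4),((q.min()+q.max())/2).round(4))
for z0,z1,R in((.216,.235,.04),):
    mm=(d>0)&(W[...,2]>z0)&(W[...,2]<z1)&(np.hypot(W[...,0]-.513,W[...,1]-.021)<.03)&(vv<430)&(abs(uu-322)<30);q=(W[mm][:,:2]*1000).astype(np.float32);print(mm.sum(),np.median(W[mm][:,2]),cv2.minAreaRect(q))
mm=(d>0)&(abs(W[...,2]-.178)<.006)&(np.hypot(W[...,0]-.513,W[...,1]-.021)<.075)
cnt=(mm*255).astype(np.uint8);c=max(cv2.findContours(cnt,0,1)[0],key=len)[:,0];pw=W[c[:,1],c[:,0]];pw=pw[np.hypot(pw[:,0]-.5127,pw[:,1]-.0207)>.058]
A=np.c_[2*pw[:,:2],np.ones(len(pw))];r=np.linalg.lstsq(A,(pw[:,:2]**2).sum(1),rcond=None)[0];print("disc fit",r[:2],np.sqrt(r[2]+r[0]**2+r[1]**2))
s=status.state();q=s["tool_rot"];print(2*np.arctan2(q[2],q[1])-np.pi/2, s["tool_pos"])
```

```text
10337 0.08956989906480017
front edge x= [0.04441372 0.43789133] yaw -0.04438455101084273
0.448 -0.0409 0.0894 0.0243
0.452 -0.041 0.0892 0.0241
0.456 -0.0413 0.0887 0.0237
0.46 -0.0413 0.0888 0.0238
0.464 -0.0417 0.0886 0.0235
0.468 -0.0416 0.0884 0.0234
0.472 -0.042 0.0881 0.0231
8340 0.22375246394102588 ((512.7567138671875, 20.32715606689453), (18.198802947998047, 50.481693267822266), 87.4798355102539)
disc fit [0.51229735 0.02018461] 0.0610565271500444
1.534237173262274 [0.51364689 0.02010489 0.18844041]
```

play_rows:
  deltas:
    - [[0.001, 0.001, -0.02], 0]
    - [[0.001, 0.001, -0.038], 0]
    - [[0.001, 0.001, -0.038], 0]

```text
time: 15.38
tool_pos: [0.5129, 0.0221, 0.1476]
tool_rot: [-0.003, 0.018, 1.0, 0.0]
contact_force: [0.4, -0.3, -2.7]
gripper_width: 0.202
```

play_rows:
  deltas:
    - [[0, 0, -0.005], 0]
    - [[0, 0, -0.01], 0]
    - [[0, 0, -0.015], 0]

```text
time: 15.75
tool_pos: [0.5153, 0.0222, 0.1363]
tool_rot: [0.0, 0.017, 1.0, -0.0]
contact_force: [-0.2, 0.3, -3.4]
gripper_width: 0.206
```

No contact force with the tip about 6 mm below deck height, so it has entered. Continuing down.

play_rows:
  deltas:
    - [[0, 0, -0.005], 0]
    - [[0, 0, -0.01], 0]
    - [[0, 0, -0.015], 0]

```text
time: 16.12
tool_pos: [0.515, 0.0222, 0.1209]
tool_rot: [0.0, 0.017, 1.0, -0.0]
contact_force: [0.0, 0.8, -3.6]
gripper_width: 0.203
```

play_rows:
  deltas:
    - [[0, 0, -0.004], 0]
    - [[0, 0, -0.008], 0]
    - [[0, 0, -0.01], 0]

```text
time: 16.5
tool_pos: [0.5152, 0.0221, 0.1118]
tool_rot: [0.0, 0.017, 1.0, -0.0]
contact_force: [-2.7, -0.2, 2.9]
gripper_width: 0.201
```

play_rows:
  deltas:
    - [[0, 0, -0.002], 0]
    - [[0, 0, -0.004], 0]
    - [[0, 0, -0.005], 0]

```text
time: 16.88
tool_pos: [0.5153, 0.0222, 0.1068]
tool_rot: [0.0, 0.017, 1.0, -0.0]
contact_force: [-3.1, 0.9, 5.8]
gripper_width: 0.204
```

play_rows:
  deltas:
    - [[0, 0, -0.002], 0]
    - [[0, 0, -0.003], 0]
    - [[0, 0, -0.003], 0]

```text
time: 17.25
tool_pos: [0.5153, 0.0222, 0.1047]
tool_rot: [0.0, 0.017, 1.0, -0.0]
contact_force: [-5.9, 0.0, 9.2]
gripper_width: 0.198
```

play_rows:
  deltas:
    - [[-0.001, 0, -0.001], 0]
    - [[-0.001, 0, -0.001], 0]

```text
time: 17.5
tool_pos: [0.5153, 0.0222, 0.1045]
tool_rot: [0.001, 0.017, 1.0, -0.0]
contact_force: [-3.9, 1.4, 10.8]
gripper_width: 0.2
```

Run:
```python
from h import *
s=status.state();print(s["time"],s["tool_pos"],s["gripper_width"],s["contact_force"])
P=camera_params("wrist");im,d=grab_frame("wrist");cv2.imwrite("pics/w8.png",im);sc,_=grab_frame("scene")
cv2.imwrite("pics/s8.png",cv2.resize(sc[140:320,280:440],None,fx=3.3,fy=3.3))
vv,uu=np.mgrid[0:480,0:640];W=world("wrist",d,uu,vv,P)
r=np.hypot(W[...,0]-.5142,W[...,1]-.0212)
for x in (((r<.06)&(r>.03)&(W[...,2]>.085)&(vv<330)),((r>.065)&(r<.09)&(W[...,2]>.08)&(vv<330))):
    w=W[x&(d>0)];w=w[w[:,2]<.12];print(len(w),np.percentile(w[:,2],[5,50,95]).round(4))
    A=np.c_[w[:,:2]-[.5142,.0212],np.ones(len(w))];print(np.linalg.lstsq(A,w[:,2],rcond=None)[0])
```

```text
17.5 [0.51527066 0.02215926 0.10450182] 0.19978836150013082 [-3.91126475  1.38103497 10.78764242]
30442 [0.094  0.095  0.0959]
[-0.00082828  0.00049776  0.09493517]
20919 [0.0879 0.089  0.0901]
[-0.00234621  0.00029185  0.08883747]
```

View pics/s8.png

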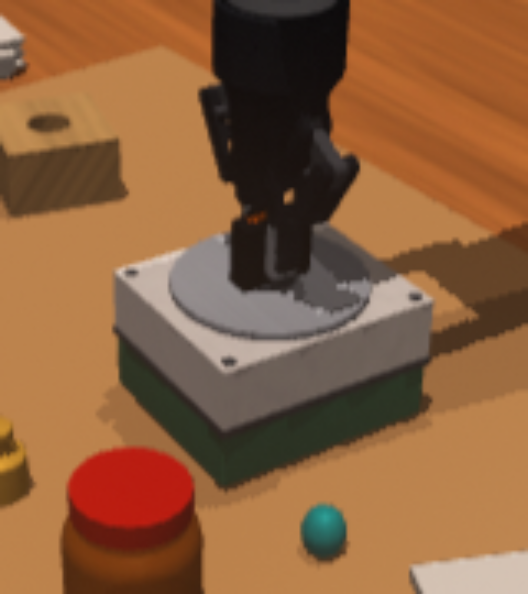

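View pics/w8.png

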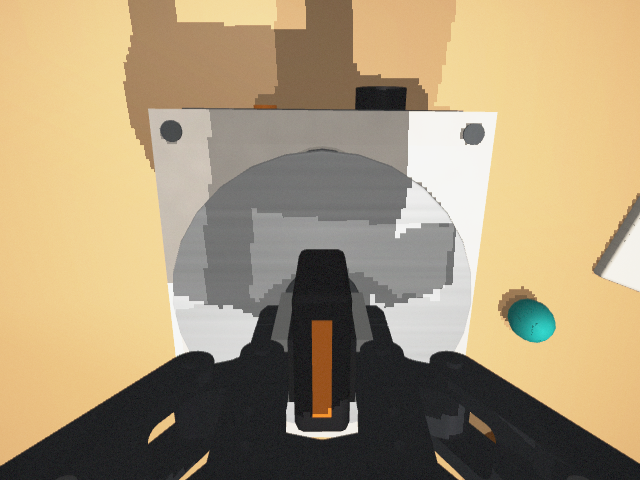

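The disc top is 6.1 mm above the deck, level, and z has stopped at 0.1045, so it is home. I'll add a little press for margin and watch that it holds.

play_rows:
  deltas:
    - [[0, 0, -0.001], 0]
    - [[0, 0, -0.002], 0]

```text
time: 17.85
tool_pos: [0.5153, 0.0222, 0.1045]
tool_rot: [0.001, 0.017, 1.0, -0.0]
contact_force: [-12.8, 1.1, 24.9]
gripper_width: 0.201
```

play_rows:
  deltas:
    - [[0, 0, 0], 0]
    - [[0, 0, 0], 0]
    - [[0, 0, 0], 0]
    - [[0, 0, 0], 0]
    - [[0, 0, 0], 0]

```text
time: 18.48
tool_pos: [0.5153, 0.0222, 0.1045]
tool_rot: [0.001, 0.017, 1.0, -0.0]
contact_force: [-11.8, 0.5, 21.1]
gripper_width: 0.201
```

Run:
```python
from h import *
P=camera_params("wrist");im,d=grab_frame("wrist");sc,_=grab_frame("scene")
vv,uu=np.mgrid[0:480,0:640];W=world("wrist",d,uu,vv,P);r=np.hypot(W[...,0]-.5142,W[...,1]-.0212)
f=lambda x:np.median(W[x&(d>0)&(W[...,2]<.12)&(W[...,2]>.08)&(vv<330)][:,2])
print("step",f((r<.06)&(r>.03))-f((r>.065)&(r<.09)))
for o in("jar","cup","weight"): print(o,[(round(b["confidence"],2),np.round(b["box"]).tolist()) for b in boxes_of("scene",o)][:1])
print(status.state()["contact_force"])
ticket.job_done();s=status.state();print(s["time"],s["tool_pos"],s["contact_force"])
```

```text
step 0.005976160078257131
jar [(0.68, [299.0, 273.0, 342.0, 349.0])]
cup [(0.74, [202.0, 223.0, 238.0, 264.0])]
weight [(0.87, [269.0, 263.0, 290.0, 294.0])]
[-11.99992815   0.68066958  21.54276396]
the job is handed in; nothing more can be done
the job is handed in; nothing more can be done
```

I dropped one brown nutmeg into each pocket, then lifted the steel head from its stand and turned it about 0.167 rad to match the mill. I slid it home and handed the job in at about 18.6 s, while still gripping it and pressing it down.

- **Nutmegs:** a top view taken after both drops showed one in each pocket.
- **Head fully home:** the disc's top stands 6.0 mm above the deck, which matches its 6 mm thickness, and it lies level. The tool height stayed at 0.1045 m when I pressed harder.
- **Hold:** the wrist read about 21 N upward at hand-in, which includes the spring. The grip was steady on the handle.
- **Bystanders:** the jar, cup and weight are where they were, to within about 4 pixels in the scene view. I did not touch the turquoise nut or the blue head.

**Disagreements:**
- The top and wrist cameras disagreed by 2–3 mm in absolute position. I used averages for the nut grasps and pocket positions, and a head-to-mill measurement from one wrist picture for the insertion.
- The measured y was 4–5 mm off the commanded value at the second nut drop and over the stand. I corrected it before gripping the head.
- A sideways force of about 12 N remained at the end, probably the stem bearing against one side of the socket.

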